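# Shut off the marked air valve under the sliding cover

## Robot

A 6-joint arm with a two-finger parallel gripper is mounted at the origin on the work surface. World frame = base frame: x ahead of the robot, y to its left, z up, the work surface at z = 0. Lengths are in mm, angles in rad, forces in N, time in s.
With the tool pointing down it reaches from about 425 to 950 mm from the base axis. Payload 3.5 kg.
Tool frame: the origin (TCP) lies on the centre line of the jaws, within the pads' length; the fingertips stand 17 mm ahead of it and the grasp point (between the pads) lies 2 mm behind it; z points along the fingers, y is the line along which they close (so a half turn about z gives the same grasp; the last joint's range is limited). The gripper opens to 85 mm and grips with 20 to 120 N. Pads are 22 mm wide; open, the fingers measure 114 mm over their backs; the gripper's body (76 mm by 85 mm) begins 54 mm behind the grasp point. The pads swing forward as they close: fully open they stand 13 mm farther back than shut.
Start: joints at [-1.332, 0.286, 1.577, -0, 1.279, -0.15], TCP at [255.9, -624.597, 248.325] pointing down, gripper open.
Joint ranges: [-2.77, 2.77], [-0.9, 2.22], [0.21, 2.48], [-1.53, 4.67], [0.24, 2.81], [-2.84, 2.84]. Speed limits (rad/s): [2.79, 2.79, 3.14, 3.14, 3.14, 3.14].

## Interface

Orientations are given as a rotation vector (axis times angle).
In Python, from rig import manip, cams gives the robot as it stands. The module is installed in compiled form; this text tells all that it offers. Calls block until the motion is done:
- manip.movep(position, orientation): joint-space move of the TCP to a pose.
- manip.move_linear(position, frame=None, rate=150): straight line of the TCP; frame=None keeps the orientation; rate is the mean speed in mm/s.
- manip.set_joints(angles): joint-space move.
- manip.gripper_to(opening, squeeze=None): finger opening in mm; squeeze is the grip in N (None keeps the last); returns when the fingers have stopped.
- manip.pause(seconds).
- manip.inverse_kinematics(position, orientation): joint angles nearest the present ones, or None.
- manip.get_obs(): the state.
- cams.grab_frame(name): name is "scene" or "top" or "wrist"; returns a dict with "img" (420x560x3 uint8, blue, green, red), "fx", "fy", "cx", "cy" (pixels), "R" (3x3) and "t" (3): a world point X has camera coordinates R X + t; the wrist camera has in their place "T_tool_cam" (4x4, takes a point from camera to tool coordinates, whose origin is the TCP and whose axes are the flange's). Camera axes: x right, y down, z forward; pixel columns grow to the right and rows downward; lengths in mm; the calibration is good to about 2 mm. A picture is of the moment at which its call begins: read the wrist's pose just before it. There is no depth.
A pose or a line that the arm cannot do raises manip.PlanningError and nothing moves.
- manip.close_job(): hands the job in; it is judged then, once.
The state is a dict: "time_s": time; "qpos": joint angles; "dq": joint speeds; "effort": joint torques, N m; "tool_pos": TCP position; "ee_rot": TCP orientation; "wrist_force": force on the tool from outside, world axes, zero at the start; "ft_torque": the same for the moment, N m; "gripper_width": finger opening in mm; "finger_force": force on a finger pad.
Only numpy, scipy, OpenCV 4.12 (cv2) and the standard library are available. Lean on these libraries where they do the work, as an engineer would, in place of code of your own. Each camera call takes 0.05 s, during which the arm holds its last target. There are 200 camera calls.

## Task

Slide the flat cover of the compressed-air valve box all the way back along its runners, pushing it away from the robot, to uncover the two valves; do not lift it off. Then push the lever that ends in a round disc sideways until that valve is fully shut, a quarter turn across its pipe, and leave the plain straight lever and the things standing around the box as they are. Finish clear of everything.

Things in the scene. Friction and masses are not known exactly. Their poses are not given: they have to be found in the camera images.
- box: Grey steel valve box fixed to the bench, open on top, 180 (x) by 340 (y) mm. Origin: centre of its underside, on the bench. x points away from the robot (turned up to 0.35 rad), y left, z up. Inside clear over x -84..84, y -160..160 mm; floor at z = 4, front and back wall tops at 58 mm. Two valves stand inside at about x = 50 mm, one near y = -85, one near y = +45 mm; which is which varies.
- runner (a point): Point on top of the left runner beside the box's middle (box x = 0, y = 165, z = 62 mm). The two steel runners lie along the box's sides from x = -100 to 295 mm, tops at z = 62 mm, with guides to z = 70 mm outside them (outer faces y = +-176.5 mm). A bar across their far end (near face x = 287 mm) stops the cover; another at x = -101 to -96 mm stops it coming nearer. Bar tops at z = 70 mm.
- cover: Flat aluminium plate lying loose on the runners, 190 (x) by 330 (y) by 4 mm, 0.4 to 0.85 kg. Origin: centre of its underside; axes as the box's. It starts closed or nearly so (its x in the box 0 to 30 mm) and slides along the box's +x until it meets the far stop at x = 192 mm, between side guides with about 3 mm play; a push of under 10 N moves it.
- lip (a point): Centre of the cover's upright push lip, a straight aluminium strip 8 mm thick (x), 200 mm long (y), standing 26 mm above the plate; centred 70 mm from the cover's origin towards the robot. Lip top is 92 mm, plate top 66 mm above the bench; this point is 79 mm above the bench.
- marked_lever (a joint): Angle (rad) of the marked valve's lever, the one with the disc: 0 = open, lever along its pipe, pointing from the stem to the box's -x (towards the robot); 1.571 = shut, at its stop, pointing to the box's +y. It turns clockwise seen from above, stays where it is left, and takes 0.2 N m (4 N at 50 mm from the stem). Starts at 0 to 0.3.
- marked_stem (a point): Point on the turning axis of the marked lever, at mid-height of the lever, 42 mm above the bench. The lever is a level dark steel bar, 18 mm wide, 12 mm high (36 to 48 mm above the bench), reaching 100 mm from this axis, with a 26 mm round hub here.
- marked_end (a point): Centre of the flat round disc, 36 mm across and 12 mm thick, near the end of the marked lever, 88 mm from the stem axis, 42 mm above the bench.
- plain_stem (a point): Point on the turning axis of the other, plain lever, 42 mm above the bench: same bar, same hub, no disc. To be left alone.
- plain_end (a point): Point on the plain lever, 88 mm from its stem axis (the bar ends 12 mm further), 42 mm above the bench. This lever starts between 0 and 0.15 rad (open, towards the robot).
- hammer: Bystander: hammer, 260 mm long, lying on the bench right of the box. Origin under its middle.
- spray_can: Bystander: steel spray can, 60 mm across, 150 mm tall, standing left of the box beside the runners. Origin: centre of its underside.
- punch_tin: Bystander: round dark tin, 72 mm across, with steel punches standing in it (100 mm tall in all), left of the box. Origin: centre of its underside.
- coupling: Bystander: brass hose coupling, 34 mm across, 45 mm tall, standing in front of the box. Origin: centre of its underside.

How it is judged (in metres and radians):
On the way, in this order (a step that is already met when the one before it is completed fails the run):
1. the cover is slid back so that the box is open, the marked valve not yet shut (x of cover in the frame of box above 0.172 m and value of joint marked_lever below 1 rad), for 0.1 s.
2. the marked lever is pushed shut (value of joint marked_lever above 1.47 rad), for 0.2 s.
At the end, for the whole second after the job is handed in: The cover lies at rest flat on its runners at least 172 mm back from its closed place, the marked lever is within 0.1 rad of its shut stop, the end of the plain lever is within 15 mm of where it was, and the four bystanders are within 30 mm of where they were (x of cover in the frame of box above 0.172 m and z of cover in the frame of box between 0.057 and 0.068 m and angle between cover's own z axis and vertical below 0.05 rad and linear speed of cover below 0.01 m/s and value of joint marked_lever above 1.47 rad and distance of plain_end from where it was at the start of the episode below 0.015 m and distance of each of hammer, spray_can, punch_tin, coupling from where it was at the start of the episode below 0.03 m); the robot touches nothing.
It fails at once if the cover is lifted or tipped off its runners (z of cover in the frame of box above 0.075 m or angle between cover's own z axis and vertical above 0.12 rad).
It fails at once if the plain lever is moved (15 mm at its end) (distance of plain_end from where it was at the start of the episode above 0.015 m).
It fails at once if a thing standing around the box is lifted, carried or knocked (30 mm) (distance of any of hammer, spray_can, punch_tin, coupling from where it was at the start of the episode above 0.03 m).
It also fails if it takes over 51 s, if anything falls off the work surface, if the arm or the gripper's body presses on something with over 40 N, if the wrist force passes 120 N, or if a joint passes its speed limit or range.

## Working session

There is one attempt and no reset: what is moved stays moved. The work goes in short steps, each a Python script; the robot and the scene stay as the last script left them, time stands still between calls to the robot, and variables do not carry over. Pictures are saved under pics/ and viewed, at most 10 in all, crops included, and the job is handed in when it is done.

```bash
mkdir -p pics; cat > h.py <<'E'
import numpy as np, cv2
from rig import manip, cams
def snap(name,fn):
    o=manip.get_obs(); f=cams.grab_frame(name); cv2.imwrite('pics/'+fn,f['img']); 
    if name=='wrist':
        from scipy.spatial.transform import Rotation as Ro
        T=np.eye(4);T[:3,:3]=Ro.from_rotvec(o['ee_rot']).as_matrix();T[:3,3]=o['tool_pos']
        M=np.linalg.inv(T@np.array(f['T_tool_cam'])); f['R']=M[:3,:3]; f['t']=M[:3,3]
    np.savez('pics/'+fn+'.npz',**{k:np.array(f[k]) for k in('fx','fy','cx','cy','R','t')})
    return f
def ray(f,u,v,z):
    R=np.array(f['R']);t=np.array(f['t']);c=-R.T@t
    d=R.T@np.array([(u-f['cx'])/f['fx'],(v-f['cy'])/f['fy'],1]); return c+d*(z-c[2])/d[2]
E
python3 - <<'E'
from h import *
snap('top','top0.png');snap('scene','scene0.png');o=manip.get_obs();print(o)
for n in('top0','scene0'):
    i=cv2.imread(f'pics/{n}.png');cv2.imwrite(f'pics/{n}b.png',cv2.resize(i,(800,600),interpolation=cv2.INTER_CUBIC))
E
```

```text
{'time_s': 0.1, 'qpos': array([-1.33200534e+00,  2.87102682e-01,  1.57800359e+00,  8.18993972e-06,
        1.27861886e+00, -1.50010216e-01]), 'dq': array([ 2.00657058e-03, -2.80477112e-03, -3.15700375e-03,  9.67121587e-04,
        1.87430821e-03, -3.72670453e-05]), 'effort': array([ 6.24668210e-04, -4.07298589e+01, -2.93698364e+01, -1.18234684e-04,
        3.43946725e-03, -2.29563163e-06]), 'tool_pos': array([ 255.76966406, -624.07084843,  247.08302045]), 'ee_rot': array([-3.08032660e+00, -6.06472782e-01,  1.36249200e-04]), 'wrist_force': array([-0.1084892 , -0.2105772 , -0.99094267]), 'ft_torque': array([ 0.04003326,  0.03132686, -0.02136518]), 'finger_force': 0.0, 'gripper_width': 85.42915804493184}
```

View pics/top0b.png

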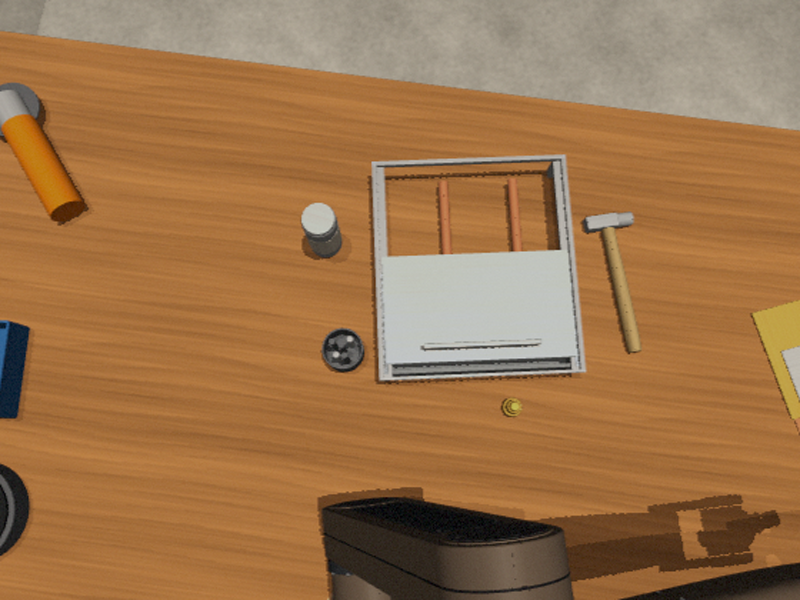

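View pics/scene0b.png

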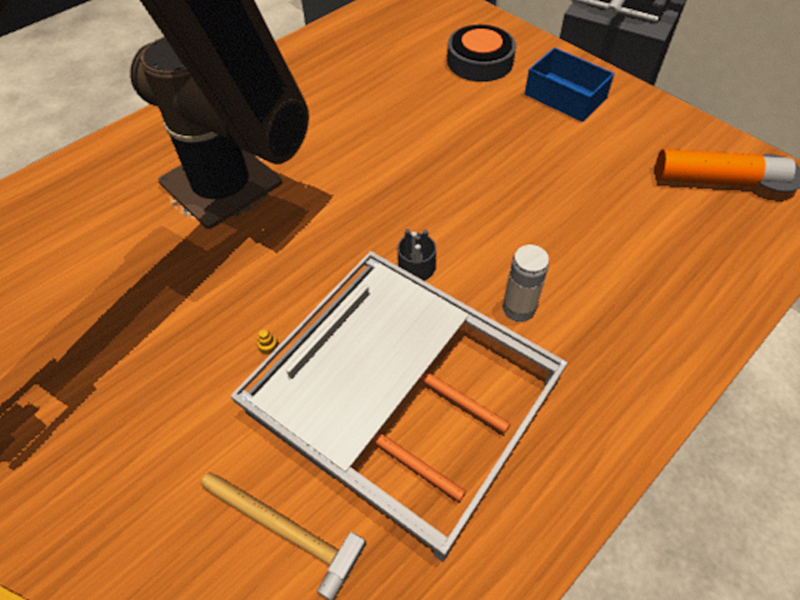

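The top view shows the frame's outer corners at about (372,162), (566,155), (584,373) and (380,381), the lip from (421,346) to (541,341), and the coupling at (512,407), all in 800-wide pixels. The scene view agrees, and the way to the lip is clear.

```bash
python3 - <<'E'
from h import *
f=np.load('pics/top0.png.npz')
P=lambda u,v,z:ray(f,u*.7,v*.7,z).round(1)
for n,u,v,z in [('FL',372,162,70),('FR',566,155,70),('NR',584,373,70),('NL',380,381,70),('lipL',421,346,92),('lipR',541,341,92),('coup',512,406,45),('can',319,214,150),('tin',343,348,60),('hamhead',608,221,20),('hamend',633,350,15),('covFL',382,257,66),('covFR',571,250,66)]: print(n,P(u,v,z))
c=-f['R'].T@f['t'];print(c)
E
```

```text
FL [798.2 128.2  70. ]
FR [ 859.  -220.3   70. ]
NR [ 467.7 -284.    70. ]
NL [408.1  59.7  70. ]
lipL [473.9  -1.5  92. ]
lipR [ 509.2 -201.8   92. ]
coup [ 397.5 -171.4   45. ]
can [663.2 196.  150. ]
tin [456.7 131.3  60. ]
hamhead [ 761.6 -319.1   20. ]
hamend [ 527.4 -382.5   15. ]
covFL [625.3  86.2  66. ]
covFR [ 682.8 -245.    66. ]
[ 319.97862467   24.27600312 1266.62808852]
```

```bash
cat >> h.py <<'E'
from scipy.spatial.transform import Rotation as Ro
TH=0.172; O=np.array([537.8,-95.7])
def W(x,y,z):
    c,s=np.cos(TH),np.sin(TH); return [O[0]+c*x-s*y,O[1]+s*x+c*y,z]
def down(yaw): # world yaw of tool y, tool z down
    y=np.array([np.cos(yaw),np.sin(yaw),0]);z=np.array([0,0,-1.]);return Ro.from_matrix(np.c_[np.cross(y,z),y,z]).as_rotvec()
E
python3 - <<'E'
from h import *
r=down(TH-np.pi/2)
print(manip.inverse_kinematics(W(-76,0,200),r))
manip.gripper_to(0)
manip.movep(W(-76,0,200),r)
manip.move_linear(W(-76,0,92))
print(manip.get_obs()['tool_pos'],manip.get_obs()['wrist_force'])
for x in range(-66,125,10):
    manip.move_linear(W(x,0,92),rate=60)
    o=manip.get_obs();F=o['wrist_force'];print(x,F.round(1),o['time_s'])
    if np.hypot(F[0],F[1])>25: break
snap('scene','scene1.png');snap('top','top1.png')
E
```

```text
[-4.44467356e-01 -1.17054573e-01  2.09953874e+00 -8.88178420e-16
  1.15910849e+00  9.54328971e-01]
[ 463.59751998 -109.17229399   92.78240551] [-0.05475758  0.78149794 -0.13513149]
-66 [-1.1 -0.1  0. ] 4.0583
-56 [-0.1  1.1 -0.1] 4.375
-46 [-0.5 -0.  -0. ] 4.6917
-36 [ 0.5 -0.5 -0.8] 5.0083
-26 [-0.7 -1.   0.6] 5.325
-16 [-0.2 -0.4  0.1] 5.6417
-6 [-0.8 -0.5  0.2] 5.9583
4 [-0.7  0.3 -0.8] 6.275
14 [-1.4 -0.1 -0.1] 6.5917
24 [-1.1  0.2  1.2] 6.9083
34 [-1.5  0.5  0.2] 7.225
44 [-0.8 -0.6  0. ] 7.5417
54 [-1.6 -0.6 -0.9] 7.8583
64 [-1.  -1.5  0.1] 8.175
74 [-1.1 -2.1  0.3] 8.4917
84 [-1.6 -1.9  0.5] 8.8083
94 [-2.1 -0.9  0.7] 9.125
104 [-1.9 -1.4  1.4] 9.4417
114 [-24.7  -1.   16.2] 9.7583
124 [-49.2  -2.2  34. ] 10.075
```

```bash
python3 - <<'E'
from h import *
manip.move_linear(W(100,0,92),rate=80)
manip.move_linear(W(60,0,280),rate=250)
manip.movep(W(-40,-20,300),down(TH-np.pi/2))
print(manip.get_obs()['time_s'],manip.get_obs()['wrist_force'])
snap('wrist','w2.png');snap('top','top2.png')
for n in('w2','top2'):
    i=cv2.imread(f'pics/{n}.png');cv2.imwrite(f'pics/{n}b.png',cv2.resize(i,(800,600),interpolation=cv2.INTER_CUBIC))
E
```

```text
12.0417 [-0.13011281  0.13651938  0.41398872]
```

View pics/w2b.png

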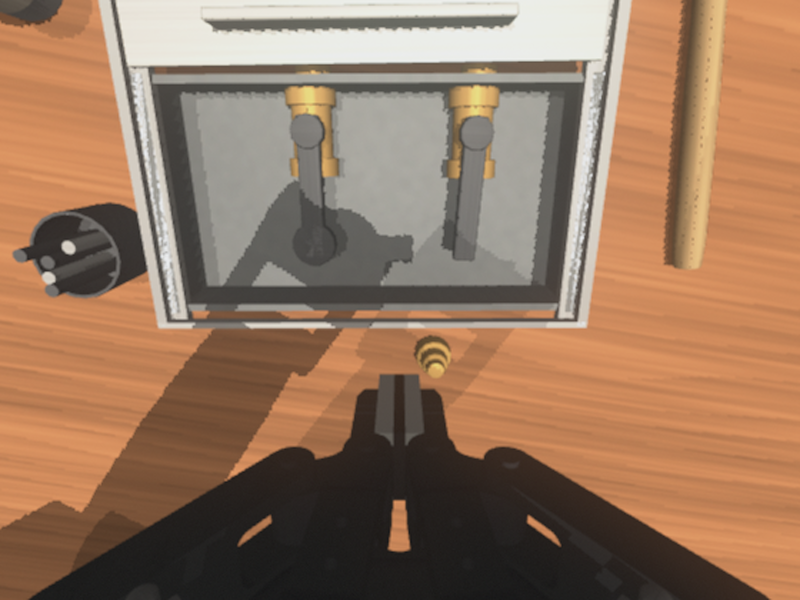

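View pics/top2b.png

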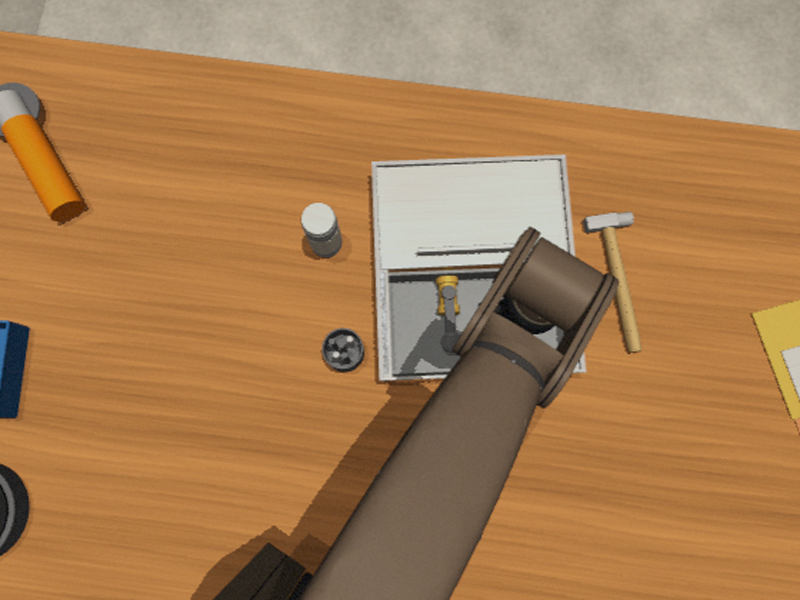

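The cover is at the far stop. The disc lever is the left one: in the wrist view its stem is at (308,131) and its disc at (315,243). The plain lever runs from (476,132) to (464,258).

```bash
python3 - <<'E'
from h import *
f=np.load('pics/w2.png.npz');c,s=np.cos(TH),np.sin(TH)
def B(u,v,z):
    p=ray(f,u*.7,v*.7,z)[:2]-O; return (np.array([[c,s],[-s,c]])@p).round(1)
for n,u,v,z in [('stem',308,131,50),('disc',315,243,48),('pstem',476,132,50),('pend',464,258,48),('NLouter',160,327,70),('NRouter',587,327,70),('coverL',134,67,66),('coverR',603,62,66)]: print(n,B(u,v,z))
E
```

```text
stem [53.  50.1]
disc [-33.5  50.3]
pstem [ 52.1 -77.7]
pend [-46.3 -73.2]
NLouter [-99.3 178.7]
NRouter [ -99.5 -174.1]
coverL [ 94.6 166.3]
coverR [  97.2 -161.3]
```

```bash
cat > push.py <<'E'
from h import *
S=np.array([52.,48.]);r=52
def pose(phi,d,z):
    u=np.array([-np.cos(phi),np.sin(phi)]);n=np.array([np.sin(phi),np.cos(phi)])
    p=S+r*u-d*n; return W(p[0],p[1],z),down(TH-phi)
p,q=pose(0,40,160); manip.movep(p,q)
p,q=pose(0,40,51); manip.move_linear(p,q,rate=100)
print(manip.get_obs()['tool_pos'],manip.get_obs()['wrist_force'])
for k,phi in enumerate([0]+list(np.linspace(.1,1.7,17))):
    p,q=pose(phi,20,51); manip.move_linear(p,q,rate=60)
    o=manip.get_obs();F=o['wrist_force'];print(round(phi,2),F.round(1),o['ft_torque'].round(2),round(o['time_s'],1))
    if np.linalg.norm(F)>(20 if phi>1.3 else 30): break
manip.pause(.3)
p,q=pose(phi,35,51);manip.move_linear(p,q,rate=80)
p,q=pose(phi,35,200);manip.move_linear(p,q,rate=200)
p,q=W(-60,-20,300),down(TH-np.pi/2);manip.movep(p,q)
print(manip.get_obs()['time_s'])
snap('wrist','w3.png');i=cv2.imread('pics/w3.png');cv2.imwrite('pics/w3b.png',cv2.resize(i,(800,600)))
E
python3 push.py
```

```text
[537.1015651  -88.05075824  51.81211458] [-0.3023545  -1.45335078  0.33221209]
0 [ 0.1 -0.3 -0.4] [-0.   -0.02  0.  ] 15.2
0.1 [ 0.2 -0.3 -0.7] [-0.06 -0.01 -0.02] 15.4
0.2 [-0.7 -1.3  1. ] [-0.35  0.19  0.03] 15.7
0.3 [-1.3 -1.3  1.4] [-0.34  0.24  0.04] 15.9
0.4 [-1.6 -2.9 -0.3] [-0.29  0.31  0.04] 16.2
0.5 [-0.7 -2.6  1.4] [-0.25  0.28  0.01] 16.4
0.6 [-2.5 -1.3  0.4] [-0.18  0.33  0.02] 16.7
0.7 [-2.9 -1.9 -0.1] [-0.17  0.38  0.08] 16.9
0.8 [-2.2 -0.7 -0.4] [-0.18  0.45  0.05] 17.2
0.9 [-3.3 -0.1  0.1] [-0.13  0.44  0.02] 17.4
1.0 [-3.  -0.3 -0.3] [-0.07  0.52  0.06] 17.7
1.1 [-3.  -0.6 -0.8] [-0.05  0.5  -0.01] 17.9
1.2 [-4.2  0.1  0.1] [0.04 0.57 0.06] 18.2
1.3 [-3.6  1.7 -1.1] [0.08 0.62 0.07] 18.4
1.4 [-3.1  1.3 -0.2] [0.2  0.57 0.01] 18.7
1.5 [-3.3  1.1 -0.2] [0.13 0.49 0.06] 18.9
1.6 [-2.3  1.8 -1. ] [0.21 0.46 0.06] 19.2
1.7 [-16.5  -3.4   9.8] [-0.54  2.53  0.09] 19.4
21.725
```

View pics/w3b.png

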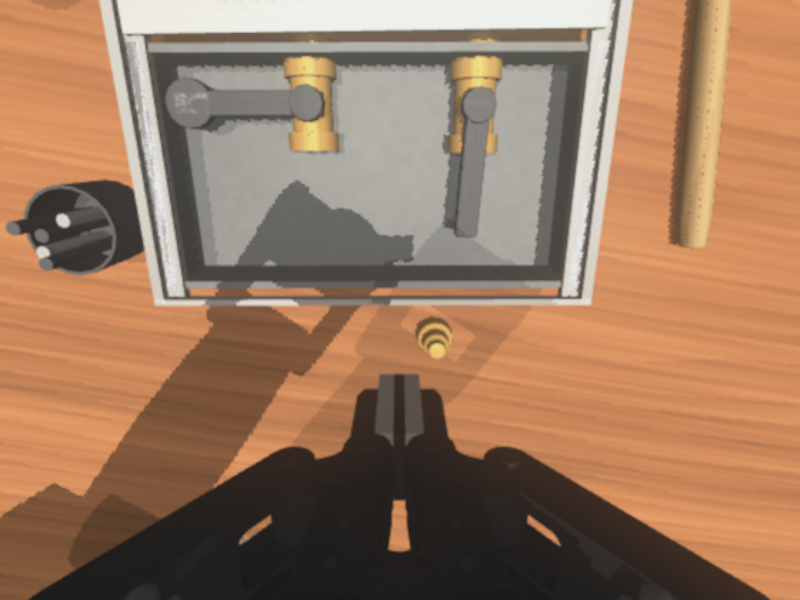

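The disc lever now lies across its pipe, from (306,103) to (189,103), and the force rose at its stop. The plain lever, coupling and tin look unmoved, and the arm is clear.

```bash
python3 -c "
from h import *
print(manip.close_job())"
```

```text
the job is handed in; nothing more can be done
None
```

The job is handed in, though no verdict came back: the cover was pushed back to its far stop, the disc lever was pushed to its shut stop, the plain lever and nearby things looked unmoved in the pictures, and the arm finished clear at about 22 s.

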